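Nip up the bracket screw with the red T-key and put the key away

ROBOT

A 7-joint arm with a two-finger parallel gripper is mounted at the origin on the work surface. World frame = base frame: x ahead of the robot, y to its left, z up, the work surface at z = 0. Lengths are in m, angles in degrees, forces in N, time in s.
With the tool pointing down it reaches from about 0.35 to 0.9 m from the base axis. Payload 7.2 kg.
Tool frame: the origin (TCP) lies midway between the tips of the shut fingers; the grasp point (between the pads) lies 19 mm behind it; y points along the fingers, z is the direction in which the jaws open and shut, and the axes are right-handed (so a half turn about y gives the same grasp; the last joint's range is limited). The gripper opens to 88 mm and grips with 3 to 60 N. Pads are 20 mm wide; open, the fingers measure 115 mm over their backs; the gripper's body (75 mm by 178 mm) begins 61 mm behind the grasp point.
Start: joints at [-79.653, 23.554, -0.728, 91.456, 0.321, 64.991, -4.71], TCP at [0.154, 0.606, 0.199] pointing down, gripper open.
Joint ranges: [-169.25, 169.25], [-16.82, 113.86], [-84.01, 82.57], [7.8, 145.47], [-59.2, 239.2], [7.22, 106.19], [-163.78, 163.78]. Speed limits (degrees/s): [136.94, 136.94, 172.46, 172.46, 180, 180, 180].

INTERFACE

Orientations are given as a 3x3 rotation matrix whose columns are the frame's x, y, z axes.
In Python, from rig import robot gives the robot as it stands.
- The arm moves only by the shell command python3 -m inch 'ROWS' [FORCE]. ROWS is text: rows parted by semicolons, each of 5 numbers parted by spaces: the opening, from -1 (shut) to 1 (fully open), so that 0 is half open, then the shift along the tool's x, y, z in mm, then the turn about the tool's y in degrees. In form: hand dx dy dz turn; .... A call has 1 to 12 rows; each row is the pose to reach, as a shift and turn from the pose measured when the call began, along the tool's axes at that moment; what a row does not reach only later rows make up. A row lasts 1/10 s, in which the tool goes at most 50 mm and 8.59 degrees, less where a joint would pass 70% of its speed; a pose out of reach is approached as far as the arm can. A call with a gripper value outside its range is refused whole. The fingers move at their own pace and stop on an object; FORCE is the grip in N (left out, the last holds). Time passes only in rows, so rows that repeat a pose let the fingers close. It gives the time, the measured TCP pose, the force and the opening at its end, in the units of the state.
- robot.state(): the state, without advancing time (a new reading comes with each control period).
- robot.get_image(name): name is "scene" or "top" or "wrist"; returns a dict with "img" (480x640x3 uint8, blue, green, red), "range_z" (480x640 float32, m along the optical axis (not along the pixel's ray), 0 where there is no reading), "intrinsics" (3x3 intrinsics, pixels), "R" (3x3) and "t" (3): a world point X has camera coordinates R X + t. Camera axes: x right, y down, z forward; pixel columns grow to the right and rows downward; lengths in m; the calibration is good to about 2 mm. The wrist camera is an equidistant fisheye: a pixel r from the principal point sees the ray r / f radians off the axis. A picture is of the moment at which its call begins.
- robot.hand_in(): hands the job in, once; it reports no verdict.
Trained networks look in a picture, given as the dict that the camera call returned (one of the last four; its "shot" number tells which), for a name from the list of things; names that differ only in an ending like _2 or _b are one class to them, and where a whole thing is asked for, a point or a joint stands for the part that bears it (a point fixed in the world has none). Each returns a list of dicts, best first, with "conf" (0 to 1); they miss things now and then, are a little off and sometimes report something else, mostly with a low value. They report only what shows in the picture. A call takes as long as a camera call. They do not tell look-alikes from the thing itself.
- robot.trace(picture, query): "region" (480x640 bool, what is visible of it) and "rect" ([left, top, right, bottom] in pixels, round what is visible of it).
The state is a dict: "t": time; "joint_positions": joint angles; "qvel": joint speeds; "joint_efforts": joint torques, N m; "tcp_pos": TCP position; "ee_rot": TCP orientation; "force": force on the tool from outside, world axes, zero at the start; "ft_torque": the same for the moment, N m; "gripper_width": finger opening in m.
Only numpy, scipy, OpenCV 4.12 (cv2) and the standard library are available. Lean on these libraries where they do the work, as an engineer would, in place of code of your own. Each camera call takes 0.05 s, during which the arm holds its last target.

TASK

The bracket screw under the red T-handled hex key is still loose: turn that key a quarter turn clockwise (seen from above) in its socket, until its bar lies in line with its timber, then lift it out and stand it, shank down, in the orange tool pot. The screw under the yellow key is already done: leave that key standing as it is.

Things in the scene. Friction and masses are not known exactly. Their poses are not given: they have to be found in the camera images.
- red_grip (a point): Red T-handled hex key, 0.3 kg, upright and loose in a sunk hex socket. The point is the centre of its red crossbar (100 mm long, 24 wide, 22 high), 122 mm above the table at the start; x runs along the bar, z up along the key. The steel hex shank (17 mm across flats) hangs from the bar's middle, its tip 106 mm below this point; 25 mm of it sit in the socket. The bar starts across its timber.
- red_screw (a joint): Angle of the screw under the red key, rad: 0 at the start, growing clockwise from above, stop at 1.75; upright axis through the key. Stiff (0.15 N m), stays where left; the key has 11 degrees of play either way in it. It sits in a fixed pale timber, 180 x 89 x 44 mm, whose bracket has an upright flange 86 mm from the screw, 89 mm above the table.
- pot_mouth (a point): Orange round tool pot, empty, fixed to the table: 80 mm high, 68 mm outside and 60 mm inside diameter, floor 5 mm thick. The point is the centre of its mouth, 80 mm above the table. A key let go in it rests on the floor and leans on the rim, handle above the rim.
- yellow_end (a point): Yellow T-handled hex key, same size as the red one, standing in the screw of an identical timber, its bar in line with that timber. The point is one end of its crossbar, 50 mm from the key's axis and 122 mm above the table; the bar's top is at 133 mm.
Things that resemble listed ones, but are neither listed nor needed, are in the scene too. What is shaped like the part that bears red_grip but purple is not meant. What is shaped like the part that bears red_screw but blue is not meant.

How it is judged (in metres and radians):
On the way:
1. the screw under the red key has been turned a quarter turn clockwise (at least 65 degrees) (value of joint red_screw above 1.13 rad), for 0.2 s.
At the end, for the whole second after the job is handed in: The screw under the red key stands at least 65 degrees clockwise of its start; the red key stands shank down in the orange pot, leaning no more than 40 degrees, its bar's centre within 50 mm of the pot's axis and 8 to 40 mm above the rim; the yellow key's bar end is within 20 mm of where it was (value of joint red_screw above 1.13 rad and horizontal distance between red_grip and pot_mouth below 0.05 m and z of red_grip in the frame of pot_mouth between 0.008 and 0.04 m and angle between red_grip's own z axis and vertical below 0.7 rad and distance of yellow_end from where it was at the start of the episode below 0.02 m); the robot touches nothing.
It fails at once if the yellow key is turned, pulled or knocked by more than 20 mm at its bar end (distance of yellow_end from where it was at the start of the episode above 0.02 m).
It also fails if it takes over 51 s, if anything falls off the work surface, if the arm or the gripper's body presses on something with over 40 N, if the wrist force passes 120 N, or if a joint passes its speed limit or range.

## Working session

There is one attempt and no reset: what is moved stays moved. The work goes in short steps, Python scripts to look and compute and a shell command to move; the robot and the scene stay as the last step left them, time stands still between calls to the robot, and variables do not carry over. Pictures are saved under pics/ and viewed, and the job is handed in when it is done.

```bash
ls; mkdir -p pics
cat > h.py <<'E'
import numpy as np, cv2
from rig import robot
def cloud(p):
    K=np.array(p["intrinsics"]);z=p["range_z"];v,u=np.mgrid[0:480,0:640]
    X=np.stack([(u-K[0,2])/K[0,0]*z,(v-K[1,2])/K[1,1]*z,z],-1)
    return (X-np.array(p["t"]))@np.array(p["R"])
E
python3 - <<'E'
from h import *
s=robot.state();print(s["t"],s["tcp_pos"],np.round(s["ee_rot"],3),s["gripper_width"],s["force"])
for n in("scene","top"):
    p=robot.get_image(n);cv2.imwrite(f"pics/{n}0.png",p["img"]);np.savez(f"{n}0.npz",c=cloud(p),img=p["img"],K=p["intrinsics"],R=p["R"],t=p["t"])
    C=cloud(p)
    for q in("red_grip","red_screw","pot_mouth","yellow_end"):
        for r in robot.trace(p,q):
            m=r["region"]&(p["range_z"]>0)
            print(n,q,round(r["conf"],2),r["rect"],np.round(np.median(C[m],0),3) if m.any() else None)
E
```

```text
pics
0.0 [0.1537977  0.60522201 0.19771482] [[ 0.969 -0.     0.246]
 [-0.246 -0.002  0.969]
 [ 0.    -1.    -0.002]] 0.08744255888757178 [ 0.30723032 -0.01047535 -0.22832248]
scene red_grip 0.75 [406.1, 195.9, 443.8, 253.6] [0.522 0.214 0.124]
scene red_grip 0.59 [290.6, 214.2, 346.6, 271.4] [0.402 0.057 0.106]
scene red_screw 0.63 [408.4, 244.0, 429.5, 254.5] [0.524 0.217 0.041]
scene pot_mouth 0.58 [167.3, 329.8, 226.1, 407.9] [ 0.53  -0.249  0.051]
scene yellow_end 0.83 [332.4, 264.9, 372.4, 332.3] [ 0.593 -0.035  0.13 ]
top red_grip 0.84 [250.5, 241.8, 298.2, 285.7] [0.394 0.06  0.117]
top red_grip 0.83 [153.0, 179.4, 215.4, 204.5] [0.513 0.217 0.133]
top red_screw 0.67 [149.4, 313.0, 171.8, 336.0] [0.283 0.266 0.04 ]
top red_screw 0.61 [185.8, 193.4, 204.4, 206.8] [0.505 0.212 0.041]
top pot_mouth 0.58 [423.5, 180.1, 471.1, 227.8] [ 0.516 -0.254  0.033]
top yellow_end 0.8 [316.3, 121.7, 342.0, 180.7] [ 0.584 -0.029  0.134]
```

View pics/scene0.png

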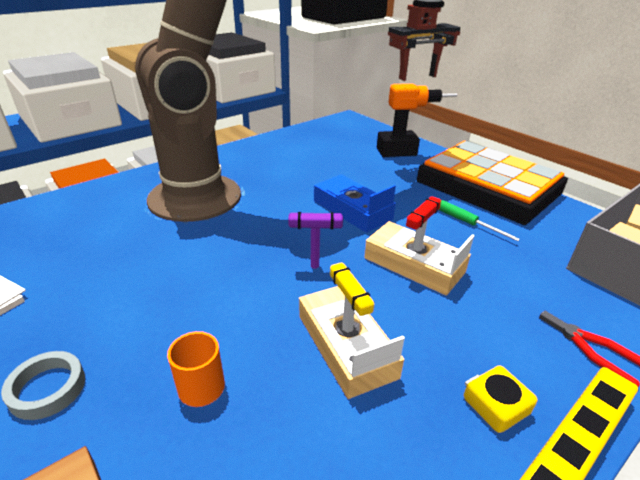

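View pics/top0.png

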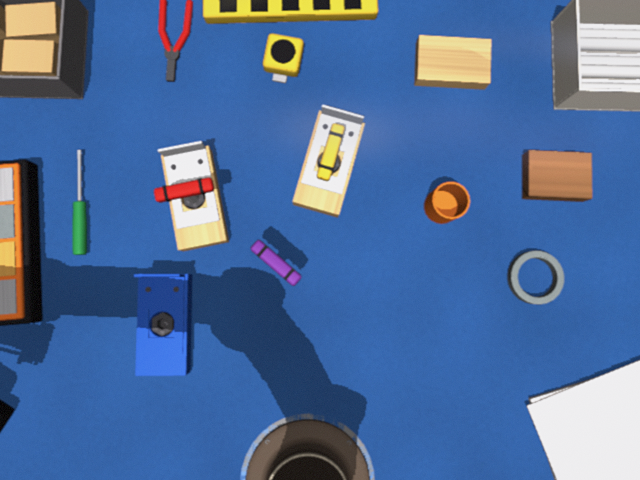

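The scene and top views agree. These could be taken for the red key:
- Red key: top (184,190), scene (424,212), in the pale timber. This is my choice.
- Purple key: top (276,262), scene (315,225). This is the decoy.
- Yellow key: top (330,150), to be left alone.
- Blue timber: top (162,325). Also a decoy.

Orange pot is at top (447,202). Next I'll measure and take a close crop.

Run:
```python
from h import *
d=np.load("top0.npz");C=d["c"];im=d["img"]
cv2.imwrite("pics/crop0.png",cv2.resize(im[100:280,130:370],None,fx=3,fy=3,interpolation=cv2.INTER_CUBIC))
hsv=cv2.cvtColor(im,cv2.COLOR_BGR2HSV).astype(int);H,S,V=[hsv[...,i] for i in range(3)]
def rect(m,name):
    P=C[m];r=cv2.minAreaRect((P[:,:2]*1000).astype(np.float32));
    c,e,v=cv2.PCACompute2(P[:,:2].astype(np.float64),None)
    print(name,m.sum(),"c",np.round(r[0],1),"size",np.round(r[1],1),r[2],"mean",c,"dir",np.degrees(np.arctan2(e[0,1],e[0,0])),"z",np.percentile(P[:,2],[5,50,95]))
v,u=np.mgrid[0:480,0:640]
reg=(u>140)&(u<240)&(v>135)&(v<255)
rect(reg&((H<8)|(H>172))&(S>150)&(C[...,2]>.115),"redbar")
rect(reg&(C[...,2]>.036)&(C[...,2]<.05)&(S<140),"red timber")
rect(reg&(C[...,2]>.07)&(C[...,2]<.1),"red flange")
reg=(u>290)&(u<370)&(v>100)&(v<220)
rect(reg&(C[...,2]>.117),"yellow")
rect(reg&(C[...,2]>.036)&(C[...,2]<.05),"y timber")
rect(reg&(C[...,2]>.07)&(C[...,2]<.1),"y flange")
reg=(u>415)&(u<480)&(v>170)&(v<240)
m=reg&(C[...,2]>.072)&(C[...,2]<.09);rect(m,"pot rim")
(x,y),r=cv2.minEnclosingCircle((C[m][:,:2]*1000).astype(np.float32));print(x,y,r)
d=np.load("scene0.npz");C=d["c"];im=d["img"]
hsv=cv2.cvtColor(im,cv2.COLOR_BGR2HSV).astype(int);H,S,V=[hsv[...,i] for i in range(3)]
reg=(u>400)&(u<450)&(v>190)&(v<260)
rect(reg&((H<8)|(H>172))&(S>150)&(C[...,2]>.115),"redbar scene")
reg=(u>155)&(u<235)&(v>320)&(v<410)
m=reg&(C[...,2]>.072)&(C[...,2]<.09);rect(m,"pot rim scene")
(x,y),r=cv2.minEnclosingCircle((C[m][:,:2]*1000).astype(np.float32));print(x,y,r)
```

```text
redbar 748 c [458.8 120.4] size [305.   77.9] 60.302879333496094 mean [[0.51221781 0.21469651]] dir 85.10913387923696 z [0.12691813 0.1330912  0.13606765]
red timber 3572 c [515.  218.3] size [180.6  90. ] 12.58177661895752 mean [[0.50573106 0.21514176]] dir 12.278848832280225 z [0.0411738  0.04606302 0.04935977]
red flange 260 c [553.6 226.3] size [98.  77.7] 13.461143493652344 mean [[0.58951509 0.23513362]] dir 15.108028026200207 z [0.07149105 0.0861837  0.09222777]
yellow 854 c [493.6  -9.7] size [ 28.3 288.9] 77.70631408691406 mean [[ 0.57375103 -0.02778691]] dir -10.425673441207858 z [0.12905221 0.13383187 0.13825457]
y timber 3202 c [586.5 -29.9] size [ 89.1 181.4] 75.13270568847656 mean [[ 0.5740075  -0.02725022]] dir -15.186082598868047 z [0.04201678 0.04639175 0.04950766]
y flange 246 c [669.1 -51.8] size [78.2  6.3] 75.59882354736328 mean [[ 0.66804363 -0.05201088]] dir 75.1637471183809 z [0.0716973  0.08620361 0.09193034]
pot rim 325 c [ 513.1 -247.9] size [66.7 67.1] 7.486034870147705 mean [[ 0.51372512 -0.24773023]] dir 121.43346928371555 z [0.07365312 0.08056973 0.08453063]
512.68701171875 -248.00546264648438 34.366546630859375
redbar scene 527 c [517.3 217.8] size [24.4 99.2] 13.42879581451416 mean [[0.52207084 0.20878234]] dir 102.09033266129208 z [0.11985944 0.13232098 0.13432728]
pot rim scene 714 c [ 514.3 -247. ] size [67.8 67.4] 28.861724853515625 mean [[ 0.51577405 -0.2478567 ]] dir -17.172182580491096 z [0.07284555 0.07884732 0.08116265]
513.8282470703125 -245.85768127441406 35.164913177490234
```

View pics/crop0.png

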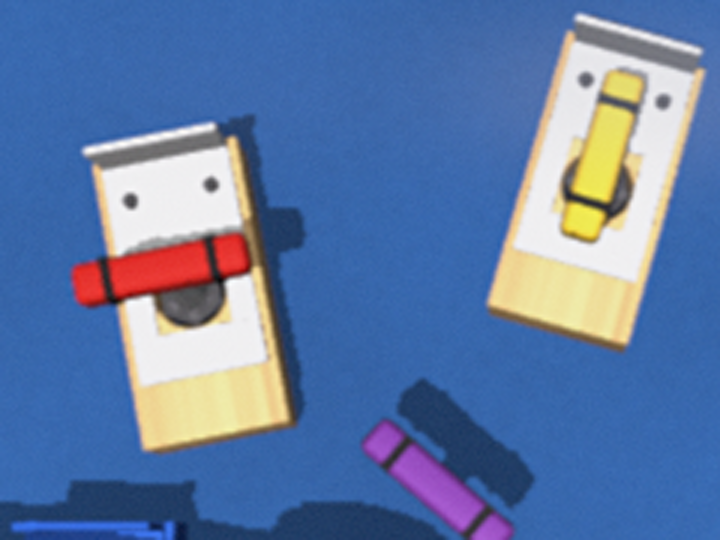

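The crop confirms the choice: a red bar across the pale timber at crop (160,268), with the screw under it at (190,300). Now I move to hover over it.

```bash
python3 -m inch '1 20 0 -13 3; 1 55 0 -35 8; 1 95 0 -61 13; 1 135 0 -86 19; 1 175 0 -112 25; 1 215 0 -138 30; 1 255 0 -163 36; 1 295 0 -189 41; 1 335 0 -214 47; 1 375 0 -240 53; 1 410 0 -262 58; 1 435 0 -278 61'
python3 -m inch '1 8 0 -5 1; 1 12 0 -8 1.8; 1 12 0 -8 1.8; 1 12 0 -8 1.8'
cat > look.py <<'E'
from h import *
import sys
n=sys.argv[1]
s=robot.state();R=np.array(s["ee_rot"])
print(s["t"],np.round(s["tcp_pos"],4),"jaw",np.degrees(np.arctan2(R[1,2],R[0,2])),"x",np.round(R[:,0],3),"w",s["gripper_width"],np.round(s["force"],1),np.round(s["ft_torque"],2),np.round(s["joint_positions"],0))
p=robot.get_image("wrist");cv2.imwrite(f"pics/w{n}.png",p["img"]);np.savez(f"w{n}.npz",**{k:p[k] for k in("img","range_z","intrinsics","R","t")})
E
python3 look.py 1
```

```text
t: 1.7
tcp_pos: [0.509, 0.2264, 0.1989]
ee_rot: [[0.249, 0.001, 0.969], [-0.969, -0.0, 0.249], [0.001, -1.0, 0.001]]
force: [0.2, 0.9, -0.4]
gripper_width: 0.0876
t: 2.1
tcp_pos: [0.5032, 0.2144, 0.199]
ee_rot: [[0.221, 0.001, 0.975], [-0.975, 0.001, 0.221], [-0.0, -1.0, 0.001]]
force: [0.1, 0.3, -0.6]
gripper_width: 0.0877
2.1 [0.5032 0.2144 0.199 ] jaw 12.775336597197061 x [ 0.221 -0.975 -0.   ] w 0.08767711754612983 [ 0.1  0.3 -0.6] [-0.06  0.04 -0.05] [-47.  16.  23. 104.  -7.  61.  -8.]
```

View pics/w1.png

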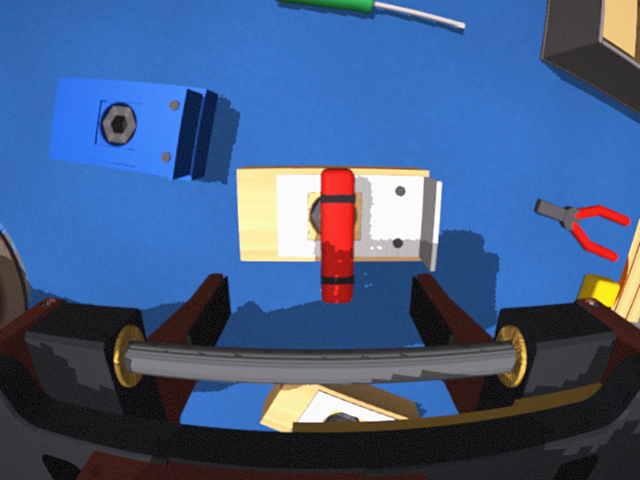

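The wrist view shows the red bar at (337,235), running across the timber and parallel to the jaw faces. I'll get its centre with the fisheye model.

```bash
cat > wm.py <<'E'
from h import *
import sys
def wcloud(d):
    K=d["intrinsics"];v,u=np.mgrid[0:480,0:640];a=(u-K[0,2])/K[0,0];b=(v-K[1,2])/K[1,1]
    r=np.hypot(a,b)+1e-9;t=np.tan(r)/r;z=d["range_z"]
    return (np.stack([a*t*z,b*t*z,z],-1)-d["t"])@d["R"]
if __name__=="__main__":
    d=np.load(f"w{sys.argv[1]}.npz");C=wcloud(d);im=d["img"]
    hsv=cv2.cvtColor(im,cv2.COLOR_BGR2HSV).astype(int);H,S=hsv[...,0],hsv[...,1]
    v,u=np.mgrid[0:480,0:640]
    m=((H<8)|(H>172))&(S>150)&(u>240)&(u<440)&(v<320)&(C[...,2]>.12)&(d["range_z"]>0)
    r=cv2.minAreaRect((C[m][:,:2]*1000).astype(np.float32));print("bar",m.sum(),r,np.percentile(C[m][:,2],[50,95]))
    m=(u>200)&(u<460)&(v>150)&(v<280)&(C[...,2]>.038)&(C[...,2]<.05)
    r=cv2.minAreaRect((C[m][:,:2]*1000).astype(np.float32));print("timber",m.sum(),r)
    s=robot.state();print(s["tcp_pos"],np.round(s["ee_rot"],3).tolist())
E
python3 wm.py 1
```

```text
bar 3920 ((527.2249145507812, 223.73309326171875), (50.633811950683594, 98.26457977294922), 12.835807800292969) [0.13345965 0.13505777]
timber 13590 ((513.7859497070312, 220.14971923828125), (180.5113067626953, 89.71186828613281), 12.744698524475098)
[0.50341078 0.21441774 0.19902856] [[0.221, 0.001, 0.975], [-0.975, 0.001, 0.221], [-0.0, -1.0, 0.001]]
```

Run:
```python
from wm import *
d=np.load("w1.npz");C=wcloud(d);im=d["img"]
hsv=cv2.cvtColor(im,cv2.COLOR_BGR2HSV).astype(int);H,S=hsv[...,0],hsv[...,1]
v,u=np.mgrid[0:480,0:640]
m=((H<8)|(H>172))&(S>150)&(u>315)&(u<360)&(v<310)&(C[...,2]>.128)
m=cv2.erode(m.astype(np.uint8),np.ones((3,3)))>0
P=C[m];s=robot.state();R=np.array(s["ee_rot"]);q=(P-s["tcp_pos"])@R
for i in(0,2):print("tool axis",i,np.percentile(q[:,i],[0.5,2,50,98,99.5]))
```

```text
tool axis 0 [-0.05225211 -0.05094971 -0.00727779  0.0412151   0.042938  ]
tool axis 2 [0.0005686  0.00124888 0.01108463 0.02140046 0.02178942]
```

```bash
python3 -m inch '1 -3 0 12 0; 1 -4 15 12 0; 1 -4 35 12 0; 1 -4 55 12 0; 1 -4 70 12 0; 1 -4 82 12 0; 1 -4 90 12 0; 1 -4 94 12 0; 1 -4 94 12 0'
python3 look.py 2
```

```text
t: 3.05
tcp_pos: [0.5144, 0.2212, 0.1048]
ee_rot: [[0.221, 0.001, 0.975], [-0.975, 0.0, 0.221], [-0.0, -1.0, 0.001]]
force: [-0.9, 0.5, 0.1]
gripper_width: 0.0879
3.05 [0.5144 0.2212 0.1048] jaw 12.792491358828295 x [ 0.221 -0.975 -0.   ] w 0.08785346144407116 [-0.9  0.5  0.1] [-0.04  0.08 -0.04] [-45.  24.  22. 108. -11.  51.  -5.]
```

View pics/w2.png

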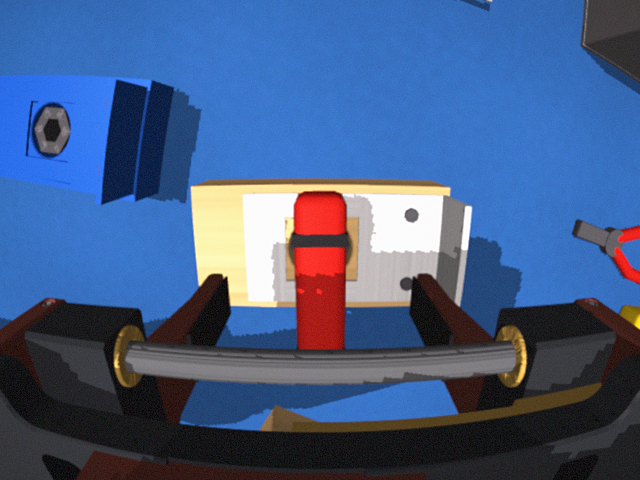

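The red bar at (320,270) is midway between the fingers at (215,300) and (425,300). Now I close the gripper.

```bash
python3 -m inch '-1 0 0 0 0; -1 0 0 0 0; -1 0 0 0 0; -1 0 0 0 0; -1 0 0 0 0; -1 0 0 0 0; -1 0 0 0 0; -1 0 0 0 0; -1 0 0 0 0; -1 0 0 0 0' 50
python3 look.py 3
```

```text
t: 4.1
tcp_pos: [0.5146, 0.2212, 0.1053]
ee_rot: [[0.221, 0.001, 0.975], [-0.975, 0.001, 0.221], [-0.0, -1.0, 0.001]]
force: [0.5, -0.3, -0.1]
gripper_width: 0.0229
4.1 [0.5146 0.2212 0.1053] jaw 12.78560381687353 x [ 0.221 -0.975 -0.   ] w 0.022923475844053267 [ 0.5 -0.3 -0.1] [-0.08  0.05  0.01] [-45.  24.  22. 108. -11.  51.  -5.]
```

```bash
python3 -m inch '-1 0 0 0 3; -1 0 0 0 7; -1 0 0 0 12; -1 0 0 0 17; -1 0 0 0 22; -1 0 0 0 26; -1 0 0 0 29; -1 0 0 0 30; -1 0 0 0 30'
python3 look.py 4
```

```text
t: 5.05
tcp_pos: [0.5149, 0.2212, 0.1053]
ee_rot: [[-0.295, 0.002, 0.955], [-0.955, 0.0, -0.295], [-0.001, -1.0, 0.002]]
force: [1.7, -0.3, -1.4]
gripper_width: 0.0229
5.05 [0.5149 0.2212 0.1053] jaw -17.170331383381125 x [-0.295 -0.955 -0.001] w 0.022938160938744172 [ 1.7 -0.3 -1.4] [-0.16 -0.37  0.13] [-50.  25.  29. 108. -15.  51. -31.]
```

View pics/w4.png

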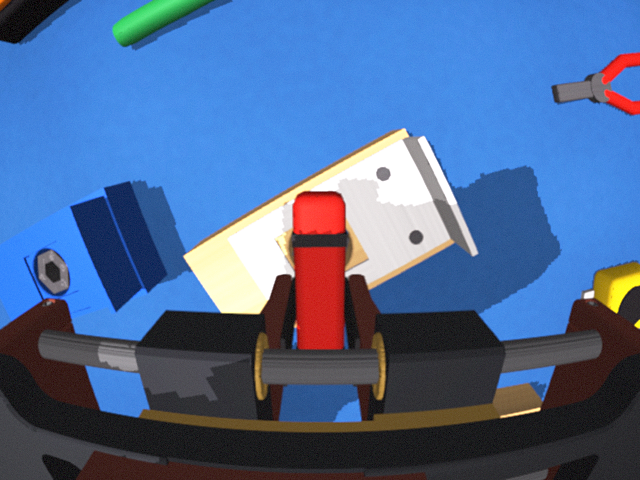

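The bar at (320,260) is still gripped and has turned relative to the timber. Side forces are low, so I carry on.

```bash
python3 -m inch '-1 0 0 0 4; -1 0 0 0 10; -1 0 0 0 16; -1 0 0 0 22; -1 0 0 0 28; -1 0 0 0 34; -1 0 0 0 40; -1 0 0 0 46; -1 0 0 0 52; -1 0 0 0 57; -1 0 0 0 61; -1 0 0 0 63'
python3 look.py 5
```

```text
t: 6.3
tcp_pos: [0.5153, 0.2205, 0.1053]
ee_rot: [[-0.986, 0.003, 0.17], [-0.17, -0.0, -0.986], [-0.002, -1.0, 0.001]]
force: [2.3, -2.1, -1.4]
gripper_width: 0.0231
6.3 [0.5153 0.2205 0.1053] jaw -80.23341527408301 x [-0.986 -0.17  -0.002] w 0.0231138674006673 [ 2.3 -2.1 -1.4] [-0.7  -0.48  0.17] [-61.  28.  45. 109. -25.  53. -85.]
```

View pics/w5.png

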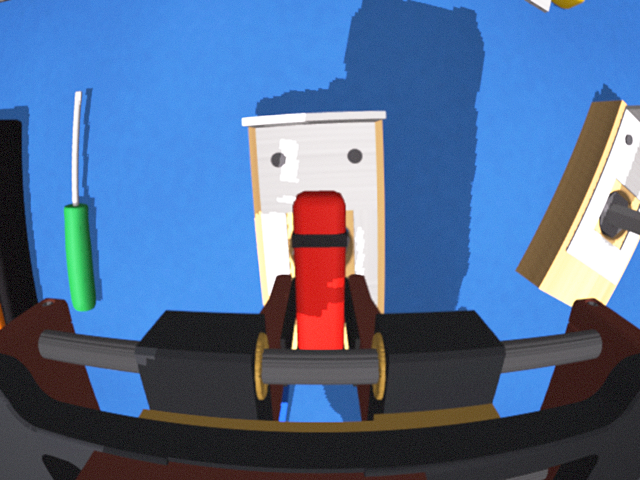

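The red bar at (320,270) now lies in line with the timber, after 93° of turn. I back off into the play and lift slowly.

```bash
python3 -m inch '-1 0 0 0 2; -1 0 0 0 2; -1 0 0 0 -2; -1 0 0 0 -6; -1 0 0 0 -8; -1 0 0 0 -8; -1 0 -3 0 -8; -1 0 -8 0 -8; -1 0 -14 0 -8; -1 0 -20 0 -8; -1 0 -26 0 -8; -1 0 -32 0 -8'
python3 look.py 6
```

```text
t: 7.55
tcp_pos: [0.515, 0.2208, 0.138]
ee_rot: [[-0.953, 0.002, 0.304], [-0.304, 0.0, -0.953], [-0.002, -1.0, 0.0]]
force: [0.3, 0.5, -3.9]
gripper_width: 0.0232
7.55 [0.515  0.2208 0.138 ] jaw -72.29128629052848 x [-0.953 -0.304 -0.002] w 0.02324081680847185 [ 0.3  0.5 -3.9] [-0.06  0.16  0.01] [-62.  25.  45. 107. -21.  56. -80.]
```

View pics/w6.png

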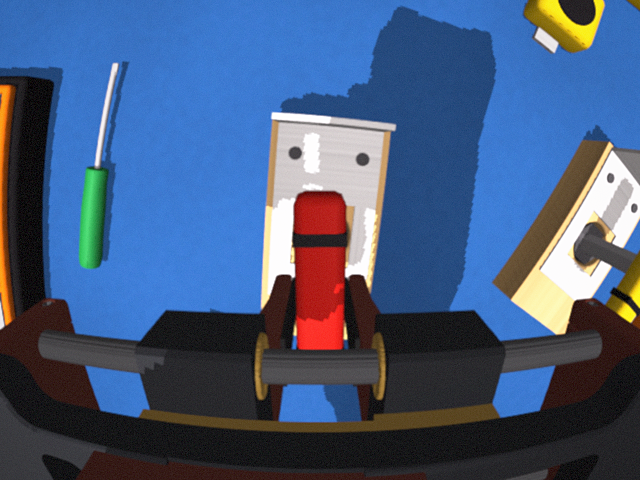

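The key is free: its weight is carried and the side force is about 0. I lift it higher.

```bash
python3 -m inch '-1 0 -10 0 0; -1 0 -25 0 0; -1 0 -45 0 0; -1 0 -65 0 0; -1 0 -85 0 0; -1 0 -100 0 0; -1 0 -112 0 0; -1 0 -118 0 0; -1 0 -118 0 0'
python3 - <<'E'
from wm import *
s=robot.state();R=np.array(s["ee_rot"]);print(s["tcp_pos"],np.round(R,3))
for n in("top","scene","wrist"):
    p=robot.get_image(n);cv2.imwrite(f"pics/{n}7.png",p["img"])
    if n=="top":cv2.imwrite("pics/crop7.png",cv2.resize(p["img"][100:280,130:370],None,fx=3,fy=3,interpolation=cv2.INTER_CUBIC))
t=np.array([.5135,-.247,0]);dd=t-s["tcp_pos"];print("shift tool mm",1000*R.T@dd)
E
```

```text
t: 8.5
tcp_pos: [0.5155, 0.221, 0.2577]
ee_rot: [[-0.953, 0.004, 0.304], [-0.304, 0.002, -0.953], [-0.005, -1.0, -0.0]]
force: [-0.1, -0.5, -3.6]
gripper_width: 0.023
[0.51545686 0.22099927 0.25767803] [[-0.953  0.004  0.304]
 [-0.304  0.002 -0.953]
 [-0.005 -1.    -0.   ]]
shift tool mm [145.3998597  256.81932345 445.34013116]
```

View pics/scene7.png

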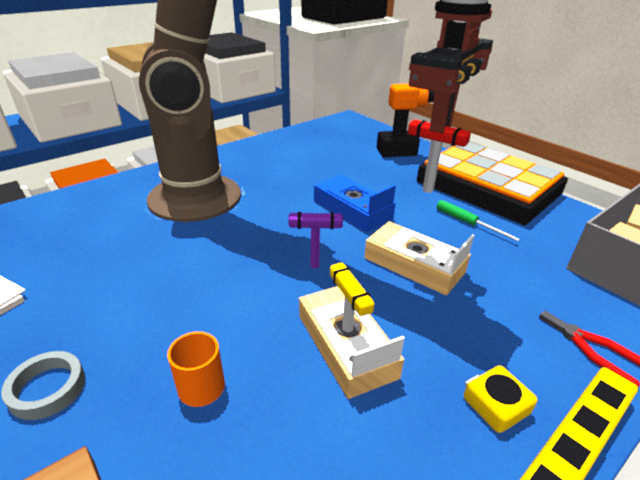

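View pics/wrist7.png

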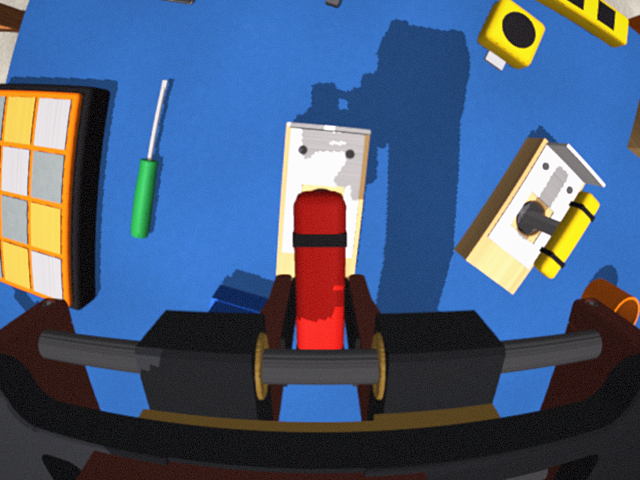

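The scene view shows the key held shank down, with its tip at (430,192), clear of everything. The yellow key is unmoved and the socket at (417,248) is empty. Now I carry it over to the pot.

```bash
python3 -m inch '-1 5 0 15 0; -1 14 0 45 0; -1 28 0 86 0; -1 42 0 128 0; -1 56 0 171 0; -1 70 0 214 0; -1 84 0 257 0; -1 98 0 300 0; -1 112 0 343 0; -1 126 0 386 0; -1 137 0 420 0; -1 143 0 438 0'
python3 -m inch '-1 2 0 7 0; -1 2 0 7 0; -1 2 0 7 0'
python3 - <<'E'
from wm import *
s=robot.state();R=np.array(s["ee_rot"]);print(s["t"],s["tcp_pos"],np.round(R,3),s["joint_positions"])
v,u=np.mgrid[0:480,0:640]
for n in("top","scene","wrist"):
    p=robot.get_image(n);cv2.imwrite(f"pics/{n}8.png",p["img"])
    if n=="wrist":continue
    C=cloud(p)
    d=np.linalg.norm(C[...,:2]-np.array(s["tcp_pos"])[:2],axis=-1)
    m=(d<.05)&(C[...,2]>.14)&(C[...,2]<.25)&(p["range_z"]>0)
    print(n,m.sum())
    for z in np.arange(.15,.25,.01):
        k=m&(abs(C[...,2]-z)<.005)
        if k.sum()>5:print(round(z,2),k.sum(),np.round(np.median(C[k],0),4), 'cam',np.round(-np.array(p["R"]).T@p["t"],2) if z<.155 else '')
    hh=(np.linalg.norm(C[...,:2]-[.5135,-.247],axis=-1)<.045)&(C[...,2]>.072)&(C[...,2]<.09)
    if hh.sum()>50:
        print("rim",hh.sum(),cv2.minAreaRect((C[hh][:,:2]*1000).astype(np.float32)))
E
```

```text
t: 9.85
tcp_pos: [0.5094, -0.2449, 0.2558]
ee_rot: [[-0.954, 0.001, 0.299], [-0.299, -0.001, -0.954], [-0.001, -1.0, 0.002]]
force: [-0.8, -0.1, -2.2]
gripper_width: 0.0231
t: 10.15
tcp_pos: [0.5093, -0.2513, 0.2555]
ee_rot: [[-0.954, 0.001, 0.3], [-0.3, -0.001, -0.954], [-0.0, -1.0, 0.001]]
force: [-0.2, 0.7, -2.3]
gripper_width: 0.0228
10.15 [ 0.50933408 -0.25132897  0.25545265] [[-0.954  0.001  0.3  ]
 [-0.3   -0.001 -0.954]
 [-0.    -1.     0.001]] [-20.03730081  21.25499118  55.68716685  97.71956619 -18.47756974
  70.82428714 -32.57285177]
top 0
rim 205 ((508.0421142578125, -241.24575805664062), (66.69432830810547, 50.660430908203125), 40.48714065551758)
scene 869
0.17 79 [ 0.516  -0.2531  0.1707] cam 
0.18 101 [ 0.5158 -0.2535  0.1801] cam 
0.19 98 [ 0.5159 -0.2528  0.1902] cam 
0.2 100 [ 0.5159 -0.2535  0.2003] cam 
0.21 105 [ 0.5161 -0.2532  0.2097] cam 
0.22 112 [ 0.5158 -0.2533  0.22  ] cam 
0.23 115 [ 0.5158 -0.2534  0.2302] cam 
0.24 105 [ 0.5159 -0.2536  0.2398] cam 
rim 713 ((513.9694213867188, -246.5323486328125), (66.66978454589844, 68.75164031982422), 66.4984359741211)
```

View pics/scene8.png

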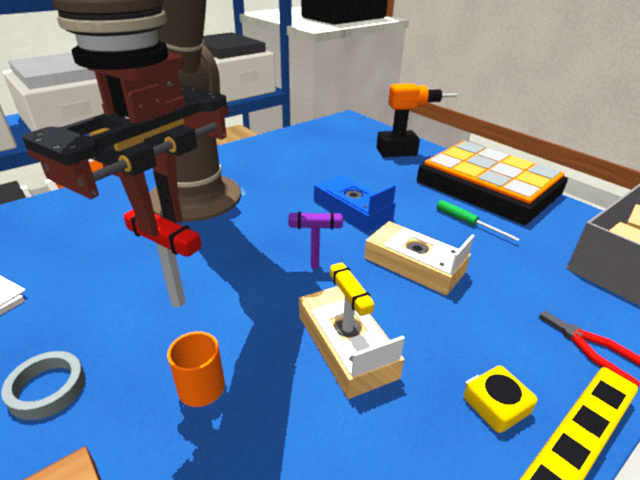

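View pics/wrist8.png

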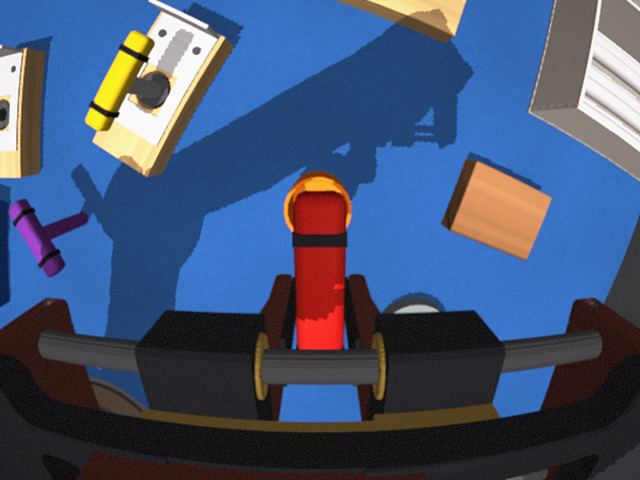

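The shank is vertical over the pot, and the red bar is at wrist (320,260) with the pot just behind it at (318,195). I correct by about 5 mm and lower it.

```bash
python3 -m inch '-1 -3 5 -1 0; -1 -5 20 -3 0; -1 -5 40 -3 0; -1 -5 60 -3 0; -1 -5 80 -3 0; -1 -5 95 -3 0; -1 -5 110 -3 0; -1 -5 125 -3 0; -1 -5 138 -3 0; -1 -5 148 -3 0; -1 -5 155 -3 0; -1 -5 157 -3 0'
python3 - <<'E'
from wm import *
s=robot.state();print(s["t"],s["tcp_pos"],s["force"])
p=robot.get_image("scene");cv2.imwrite("pics/scene9.png",cv2.resize(p["img"][150:450,50:450],None,fx=2,fy=2))
E
```

```text
t: 11.5
tcp_pos: [0.5139, -0.2462, 0.098]
ee_rot: [[-0.953, 0.001, 0.301], [-0.301, -0.0, -0.953], [-0.0, -1.0, 0.001]]
force: [0.5, 0.3, -3.2]
gripper_width: 0.0232
11.5 [ 0.51385567 -0.24622797  0.09800953] [ 0.50201854  0.34987947 -3.23611486]
```

View pics/scene9.png

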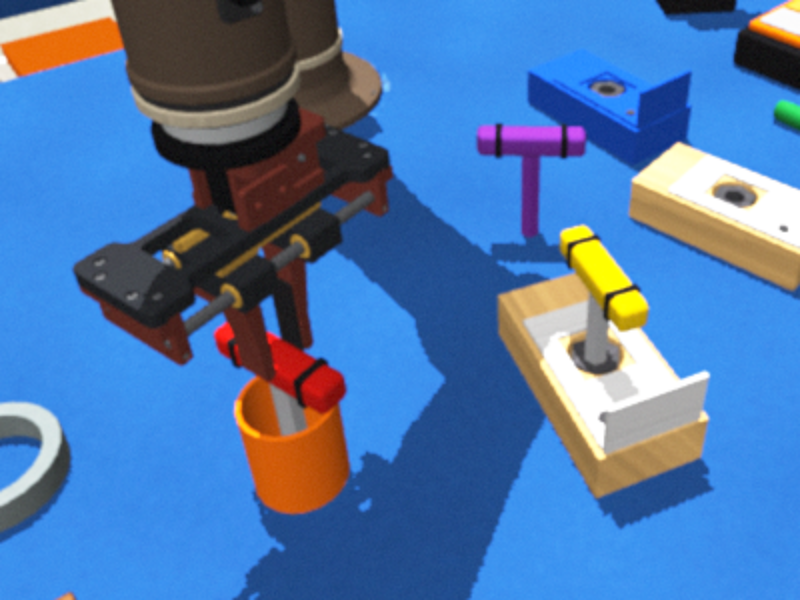

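The shank is inside the pot at crop (288,405). I release, then rise straight up.

```bash
python3 -m inch '-1 0 2 0 0; -1 0 3 0 0; -1 0 3 0 0; -0.3 0 3 0 0; 0 0 3 0 0; 0.5 0 3 0 0; 1 0 3 0 0; 1 0 3 0 0; 1 0 3 0 0; 1 0 3 0 0; 1 0 3 0 0; 1 0 3 0 0' 20
python3 - <<'E'
from wm import *
s=robot.state();print(s["t"],s["tcp_pos"],s["force"],s["gripper_width"])
p=robot.get_image("scene");cv2.imwrite("pics/scene10.png",cv2.resize(p["img"][150:450,50:450],None,fx=2,fy=2))
p=robot.get_image("wrist");cv2.imwrite("pics/wrist10.png",p["img"])
E
```

```text
t: 12.75
tcp_pos: [0.5139, -0.2463, 0.0952]
ee_rot: [[-0.953, 0.001, 0.301], [-0.301, -0.001, -0.953], [-0.001, -1.0, 0.001]]
force: [0.9, -0.0, 0.2]
gripper_width: 0.0872
12.75 [ 0.5139253  -0.24628462  0.09522072] [ 0.90268139 -0.01218698  0.17415676] 0.08720132460487086
```

View pics/scene10.png

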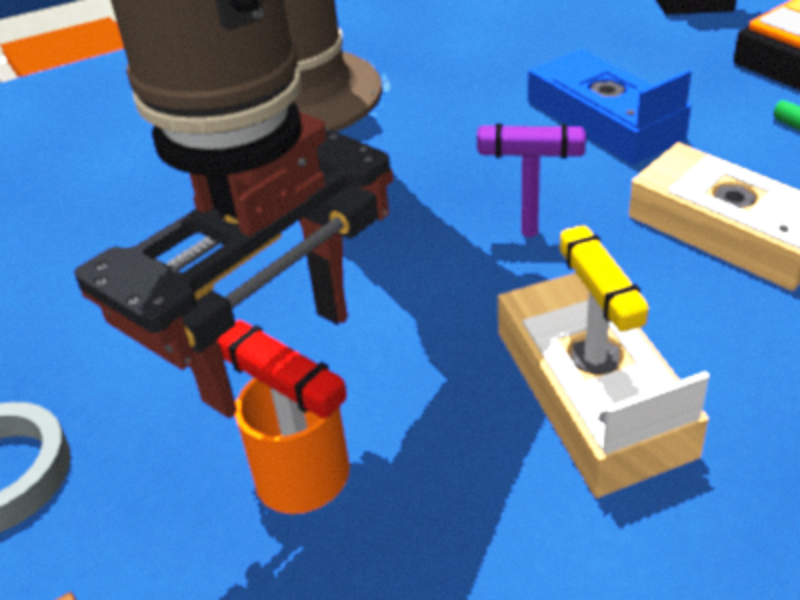

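View pics/wrist10.png

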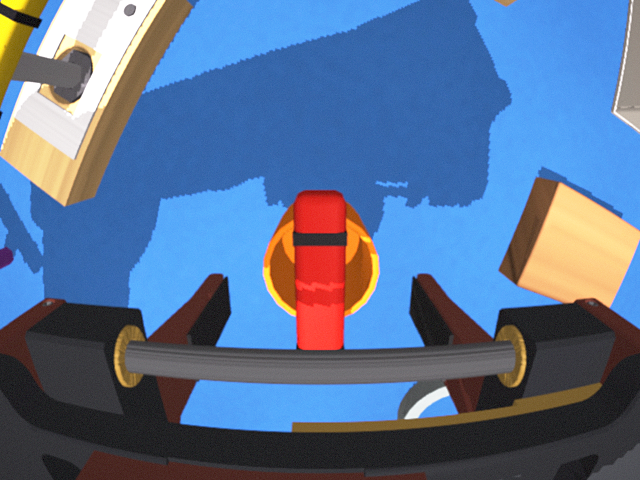

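The key stands upright in the pot at wrist (320,250), and the open fingers at (215,300) and (425,300) clear it. I rise.

```bash
python3 -m inch '1 0 -4 0 0; 1 0 -14 0 0; 1 0 -30 0 0; 1 0 -50 0 0; 1 0 -75 0 0; 1 0 -100 0 0; 1 0 -120 0 0; 1 0 -130 0 0; 1 0 -130 0 0; 1 0 -130 0 0'
python3 -m inch '1 0 0 0 0; 1 0 -10 0 0; 1 -25 -10 0 0; 1 -60 -10 0 0; 1 -100 -10 0 0; 1 -130 -10 0 0; 1 -140 -10 0 0; 1 -140 -10 0 0; 1 -140 -10 0 0; 1 -140 -10 0 0'
python3 - <<'E'
from wm import *
s=robot.state();print(s["t"],s["tcp_pos"],s["force"],s["gripper_width"])
v,u=np.mgrid[0:480,0:640]
for n in("scene","top"):
    p=robot.get_image(n);im=p["img"];C=cloud(p)
    a=im[150:450,50:450] if n=="scene" else im[100:280,130:370]
    cv2.imwrite(f"pics/{n}11.png",cv2.resize(a,None,fx=2 if n=="scene" else 3,fy=2 if n=="scene" else 3,interpolation=cv2.INTER_CUBIC))
    cv2.imwrite(f"pics/{n}11full.png",im)
    hsv=cv2.cvtColor(im,cv2.COLOR_BGR2HSV).astype(int);H,S=hsv[...,0],hsv[...,1]
    red=((H<4)|(H>172))&(S>150)&(np.linalg.norm(C[...,:2]-[.5137,-.247],axis=-1)<.1)&(C[...,2]>.085)&(C[...,2]<.16)
    P=C[red];print(n,red.sum(),cv2.minAreaRect((P[:,:2]*1000).astype(np.float32)),np.percentile(P[:,2],[2,50,98]))
    ye=(abs(H-27)<8)&(S>150)&(np.linalg.norm(C[...,:2]-[.5865,-.03],axis=-1)<.07)&(C[...,2]>.115)
    o=np.load(f"{n}0.npz");hs=cv2.cvtColor(o["img"],cv2.COLOR_BGR2HSV).astype(int);Co=o["c"]
    yo=(abs(hs[...,0]-27)<8)&(hs[...,1]>150)&(np.linalg.norm(Co[...,:2]-[.5865,-.03],axis=-1)<.07)&(Co[...,2]>.115)
    print("yellow",ye.sum(),C[ye].mean(0),yo.sum(),Co[yo].mean(0))
E
```

```text
t: 13.85
tcp_pos: [0.5137, -0.2459, 0.225]
ee_rot: [[-0.953, 0.001, 0.302], [-0.302, -0.0, -0.953], [-0.001, -1.0, 0.0]]
force: [-0.5, -0.4, 0.1]
gripper_width: 0.0877
t: 14.85
tcp_pos: [0.6457, -0.2051, 0.2356]
ee_rot: [[-0.954, 0.001, 0.299], [-0.299, -0.0, -0.954], [-0.001, -1.0, 0.0]]
force: [-0.4, -0.3, 0.2]
gripper_width: 0.0876
14.85 [ 0.64568056 -0.20505033  0.2355927 ] [-0.40785541 -0.25499265  0.21683027] 0.08760917494350108
scene 1299 ((514.5548706054688, -246.90182495117188), (100.4561767578125, 23.594980239868164), 17.591629028320312) [0.10693058 0.12138262 0.12368104]
yellow 965 [ 0.59434709 -0.03520424  0.12983426] 971 [ 0.59385319 -0.03500064  0.12995779]
top 365 ((492.5241394042969, -253.5677032470703), (56.602943420410156, 23.564838409423828), 17.183393478393555) [0.11664769 0.12287216 0.12701546]
yellow 233 [ 0.58889777 -0.028572    0.13388943] 376 [ 0.56500333 -0.02509879  0.13357513]
```

View pics/scene11.png

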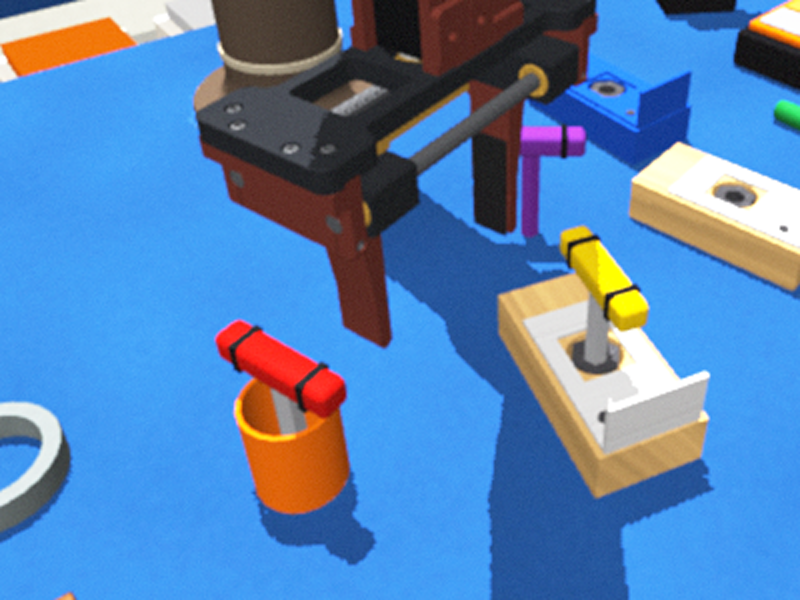

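View pics/top11.png

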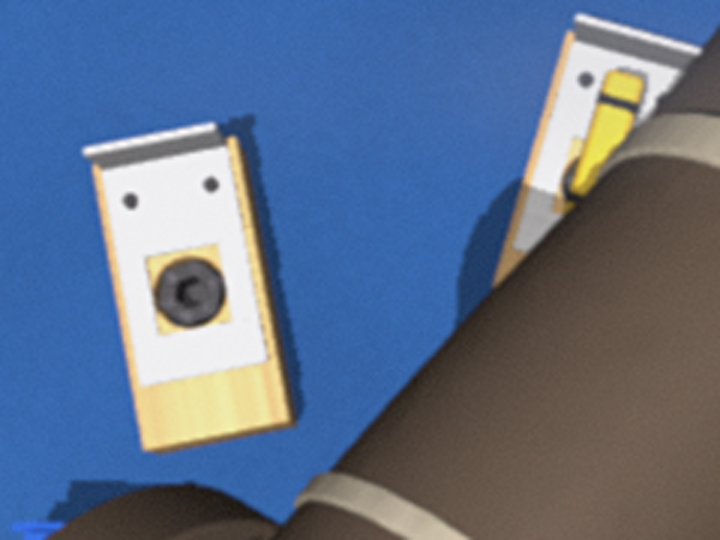

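The scene crop shows the red key standing upright in the pot at (280,365), touching nothing of the robot. The yellow key is unchanged, and the top crop shows the empty socket at (190,292). Bar centre is about 1 mm from the pot axis and about 31 mm above the rim. I hand in.

```bash
python3 -c "
from rig import robot
print(robot.hand_in())"
```

```text
the job is handed in; nothing more can be done
None
```

I turned the red key about 95° clockwise until its bar lay in line with the timber. I then backed it off 8° into its play, lifted it out, stood it shank down in the orange pot and handed in at about 15 s.

**Pot:** The last scene picture puts the bar's centre about 1 mm from the pot's axis and about 31 mm above the rim. The key is practically upright and the open gripper is well clear of it.

**Yellow key:** Its bar moved by less than 1 mm in the scene view. The top view could not confirm this, because the arm hid part of the bar.

**Screw:** I did not read its angle directly, as the socket was too small in the picture. From the turn and the play it should be at least 73°, and about 84° if the key started mid-play. The wrist view showed no slip, and the moment on the tool fitted a screw being driven.

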